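Gauge the bored base and fit the post that suits its depth

ROBOT

A 6-joint arm with a two-finger parallel gripper is mounted at the origin on a cart in front of the work surface, level with it; the furniture and walls round the work are solid. World frame = base frame: x ahead of the robot, y to its left, z up, the work surface at z = 0. Lengths are in m, angles in degrees, forces in N, time in s.
With the tool pointing down it reaches from about 0.4 to 0.825 m from the base axis. Payload 7 kg.
Tool frame: the origin (TCP) lies at the very end of the fingers, on their centre line; the grasp point (between the pads) lies 19 mm behind it; z points along the fingers, y is the line along which they close (so a half turn about z gives the same grasp; the last joint's range is limited). The gripper opens to 88 mm and grips with 3 to 60 N. Pads are 19 mm wide; open, the fingers measure 130 mm over their backs; the gripper's body (78 mm by 193 mm) begins 47 mm behind the grasp point.
Start: joints at [-58.952, 20.546, 0.682, 0, -70.136, -16.507], TCP at [0.169, -0.653, 0.227] pointing down, gripper open.
Joint ranges: [-176.03, 176.03], [-82.01, 121.73], [-58.28, 71.71], [-173.87, 95.51], [-174.79, -0.11], [-173.66, 173.66]. Speed limits (degrees/s): [136.94, 136.94, 172.46, 180, 180, 180].

INTERFACE

Orientations are given as [roll, pitch, yaw] about the fixed x, y, z axes, in that order (R = Rz(yaw) Ry(pitch) Rx(roll)).
In Python, from plant import r gives the robot as it stands. The module is installed in compiled form; this text tells all that it offers.
- The arm moves only by the tool jog_arm, never from a script. Its arguments are lists of equal length, an entry for each row: "travel": the shift along the tool's x, y, z each as a share of 50 cm, from -1 to 1, a list of three; "dr": the turn, a rotation vector about the tool's x, y, z each as a share of 360 degrees, from -1 to 1, a list of three; "claw": the opening, from 0 (shut) to 1 (fully open). A call has exactly 10 rows; each row is the pose to reach, as a shift and turn from the pose commanded when the call began, along the tool's axes at that moment, turning the shorter way round; what a row does not reach only later rows make up. A row lasts 1/8 s, in which the tool goes at most 62.5 mm and 10.7 degrees, less where a joint would pass 70% of its speed; a pose out of reach is approached as far as the arm can. A call with a number of a shift or a turn outside -1 to 1 is refused whole. A call with a gripper value outside its range is refused whole. The fingers move at their own pace and stop on an object; "newtons" is the grip in N (left out, the last holds). Time passes only in rows, so rows that repeat a pose let the fingers close, or fill a call up. It gives the time, the measured TCP pose, the force, the opening and the grip force at its end, in the units of the state.
- r.get_state(): the state, without advancing time (a new reading comes with each control period).
- r.capture(name): name is "scene" or "top" or "wrist"; returns a dict with "pixels" (384x512x3 uint8, red, green, blue), "range_z" (384x512 float32, m along the optical axis (not along the pixel's ray), 0 where there is no reading), "fx", "fy", "cx", "cy" (pixels), "position" and "attitude" of the camera in the world; the wrist camera has in their place "hand_eye" (4x4, takes a point from camera to tool coordinates, whose origin is the TCP and whose axes are the flange's). Camera axes: x right, y up, looking along -z (the intrinsics and any distortion apply to the point x, -y, -z); pixel columns grow to the right and rows downward; lengths in m; the calibration is good to about 2 mm. A picture is of the moment at which its call begins: read the wrist's pose just before it.
- r.close_job(): hands the job in; it is judged then, once.
Trained networks look in the newest picture that a camera, given by its name, has taken for a name from the list of things; names that differ only in an ending like _2 or _b are one class to them, and where a whole thing is asked for, a point or a joint stands for the part that bears it (a point fixed in the world has none). Each returns a list of dicts, best first, with "conf" (0 to 1); they miss things now and then, are a little off and sometimes report something else, mostly with a low value. They report only what shows in the picture. A call takes as long as a camera call. They do not tell look-alikes from the thing itself.
- r.boxes_of(name, camera): "extent" ([left, top, right, bottom] in pixels, round what is visible of it).
- r.regions_of(name, camera): "pixels" (384x512 bool, what is visible of it) and "extent" ([left, top, right, bottom] in pixels, round what is visible of it).
- r.tip_of(name, camera): "at" ([column, row] in pixels: a listed point, or the origin of a listed thing).
The state is a dict: "time_s": time; "joints": joint angles; "qd": joint speeds; "joint_torque": joint torques, N m; "tcp_pos": TCP position; "eef_rot": TCP orientation; "contact_force": force on the tool from outside, world axes, zero at the start; "moment": the same for the moment, N m; "gripper_width": finger opening in m; "gripper_force": force on a finger pad.
Only numpy, scipy, OpenCV 4.12 (cv2) and the standard library are available. Lean on these libraries where they do the work, as an engineer would, in place of code of your own. Each camera call takes 0.05 s, during which the arm holds its last target. There are 200 camera calls.

TASK

The square wooden base for the class display has one blind hole of unknown depth, either shallow or deep. First take the blue-knobbed depth rod out of the white rack, probe the hole with it down to the bottom, and put the rod back in its own well. Then stand the one post that suits that depth in the hole, so that its red band comes level with the top of the base, and leave the other post in the rack.

Things in the scene. Friction and masses are not known exactly. Their poses are not given: they have to be found in the camera images.
- base_hole (a point): Centre of the hole's mouth, level with the top face of the base: a fixed square brown wooden block 110 x 110 mm, 75 mm high, with small brass discs at its corners. The hole is vertical, 24 mm wide, with a 4 mm chamfered mouth, and flat-bottomed; it is either 30 mm or 60 mm deep, which differs from start to start. z is up.
- rod_knob (a point): Centre of the blue knob (22 mm diameter, 40 mm high; grip it here) of the loose depth rod. Below it is a steel shank 12 mm thick, 80 mm long; the tip is 100 mm below this point; black rings 30 and 60 mm from the tip. z points up the rod. It starts in a 15 mm wide, 30 mm deep well at the end nearest the base of a fixed white rack (240 x 60 mm, 40 mm high; three wells in a row, 90 mm apart).
- post_short_grip (a point): Grip point on the axis of the short post, 20 mm below its top: loose, round, brown wood, 20 mm diameter, 85 mm long. Its red band starts 30 mm above its foot; this point is 65 mm above the foot. z points up the post. It stands in the middle or the far end well of the white rack (differs from start to start), 30 mm deep, 23 mm wide; rack top 40 mm high.
- post_long_grip (a point): Grip point on the axis of the long post, 20 mm below its top: loose, round, brown wood, 20 mm diameter, 115 mm long. Its red band starts 60 mm above its foot; this point is 95 mm above the foot. z points up the post. It stands in the other post well of the white rack, 30 mm deep, 23 mm wide; rack top 40 mm high.
Mind the look-alikes: they are no part of the job. Leave any pink look-alike of the part that bears post_long_grip alone.

How it is judged (in metres and radians):
On the way:
1. the rod's tip has been held in the hole, at least 26 mm below its mouth, so that shallow and deep can be told apart (horizontal distance between rod_knob and base_hole below 0.02 m and z of rod_knob in the frame of base_hole below 0.074 m and angle between rod_knob's own z axis and vertical below 0.2 rad), for 0.2 s.
At the end, for the whole second after the job is handed in: The post that suits the depth stands in the hole, within 15 mm of its axis and 10 degrees of upright, its red band's lower edge within 10 mm of the base's top; the other post is within 25 mm of its start in the rack; the rod is upright in its own well, within 25 mm of its start (((horizontal distance between post_short_grip and base_hole below 0.015 m and z of post_short_grip in the frame of base_hole between 0.025 and 0.045 m and angle between post_short_grip's own z axis and vertical below 0.18 rad and distance of post_long_grip from where it was at the start of the episode below 0.025 m) or (horizontal distance between post_long_grip and base_hole below 0.015 m and z of post_long_grip in the frame of base_hole between 0.025 and 0.045 m and angle between post_long_grip's own z axis and vertical below 0.18 rad and distance of post_short_grip from where it was at the start of the episode below 0.025 m)) and distance of rod_knob from where it was at the start of the episode below 0.025 m and angle between rod_knob's own z axis and vertical below 0.18 rad); the robot touches nothing.
It also fails if it takes over 61 s, if anything falls off the work surface, if the arm or the gripper's body presses on something with over 40 N, if the wrist force passes 120 N, or if a joint passes its speed limit or range.

## Working session

There is one attempt and no reset: what is moved stays moved. The work goes in short steps, Python scripts to look and compute and a tool call to move; the robot and the scene stay as the last step left them, time stands still between calls to the robot, and variables do not carry over. Pictures are saved under pics/ and viewed, at most 10 in all, crops included, and the job is handed in when it is done.

Besides the shell and the picture viewer there is one more tool, called after ">>>" as name(argument=value, ...) on one line, values as JSON. jog_arm: Moves the arm, as the interface text tells. Its arguments: {"type":"object","properties":{"travel":{"type":"array"},"dr":{"type":"array"},"claw":{"type":"array"},"newtons":{"type":"number"}},"required":["travel","dr","claw"]}

```bash
mkdir -p pics; cat > h.py <<'E'
import numpy as np, cv2
from plant import r
from scipy.spatial.transform import Rotation as R
def cap(n):
    s=r.get_state(); c=r.capture(n)
    if 'hand_eye' in c:
        T=np.eye(4); T[:3,:3]=R.from_euler('xyz',s['eef_rot'],degrees=True).as_matrix(); T[:3,3]=s['tcp_pos']
        c['T']=T@np.array(c['hand_eye'])
    else:
        T=np.eye(4); a=np.array(c['attitude'],float)
        T[:3,:3]=a if a.shape==(3,3) else (R.from_euler('xyz',a,degrees=True).as_matrix() if a.size==3 else R.from_quat(a).as_matrix())
        T[:3,3]=c['position']; c['T']=T
    return c
def ray(c,u,v):
    d=np.array([(u-c['cx'])/c['fx'],-(v-c['cy'])/c['fy'],-1.]); return c['T'][:3,3],c['T'][:3,:3]@d
def pt(c,u,v):
    o,d=ray(c,u,v); z=c['range_z'][int(round(v)),int(round(u))]; return o+d*z
def atz(c,u,v,z):
    o,d=ray(c,u,v); return o+d*(z-o[2])/d[2]
def tri(L):
    A=np.zeros((3,3));b=np.zeros(3)
    for c,u,v in L:
        o,d=ray(c,u,v); d=d/np.linalg.norm(d);P=np.eye(3)-np.outer(d,d);A+=P;b+=P@o
    p=np.linalg.solve(A,b); return p,[round(float(np.linalg.norm(np.cross(p-ray(c,u,v)[0],ray(c,u,v)[1]/np.linalg.norm(ray(c,u,v)[1])))),4) for c,u,v in L]
def save(c,n,crop=None,k=1):
    im=c['pixels'][:,:,::-1]
    if crop: im=im[crop[1]:crop[3],crop[0]:crop[2]]
    cv2.imwrite('pics/'+n,cv2.resize(im,None,fx=k,fy=k))
NAMES=['base_hole','rod_knob','post_short_grip','post_long_grip']
E
python3 - <<'E'
from h import *
np.set_printoptions(precision=4,suppress=True)
s=r.get_state();print(s)
C={}
ims=[]
for n in ['scene','top']:
    c=cap(n);C[n]=c;print(n,c['attitude'],c['position'],c['fx'],c['cx'],c['cy'],[k for k in c if k not in('pixels','range_z')])
    ims.append(c['pixels'])
    for m in NAMES:
        for d in r.tip_of(m,n)[:4]: print(m,d['conf'],d['at'],pt(c,*d['at']))
for n in C: save(C[n],n+'1.png',None,1.5)
E
```

```text
{'time_s': 0.0, 'joints': array([-58.9532,  20.5918,   0.6341,  -0.0221, -70.1347, -16.5093]), 'qd': array([-0.0294, -0.0439, -0.0303,  0.0006,  0.1233,  0.0035]), 'joint_torque': array([ -0.0018, -58.2723,  29.3052,   6.997 ,   0.0068,  -0.0002]), 'tcp_pos': array([ 0.1693, -0.6529,  0.2256]), 'eef_rot': array([ 179.9054,   -0.0063, -165.4701]), 'contact_force': array([-0.6234, -0.8125,  0.5673]), 'moment': array([ 0.0256,  0.0095, -0.0172]), 'gripper_force': 0.0, 'gripper_width': 0.08750387910527818}
scene [ 57.4174   0.5023 -40.16  ] [-0.0098 -0.658   0.6237] 480.2622564999214 256.4210530088499 200.10994519168207 ['fx', 'fy', 'cx', 'cy', 'position', 'attitude', 'T']
base_hole 0.95 [206.1, 174.2] [0.5401 0.1879 0.0585]
rod_knob 0.78 [249.4, 183.5] [0.525  0.0051 0.1202]
post_short_grip 0.77 [304.4, 240.7] [ 0.5076 -0.1742  0.0849]
post_long_grip 0.92 [275.7, 208.4] [ 0.5144 -0.0876  0.1098]
post_long_grip 0.69 [299.0, 269.5] [ 0.4258 -0.2423  0.1064]
post_long_grip 0.65 [270.5, 247.7] [ 0.4321 -0.1653  0.1022]
top [  4.2569   0.6186 -88.9203] [ 0.3932 -0.0216  1.3332] 499.58885721197777 254.98668860627063 182.83041962631938 ['fx', 'fy', 'cx', 'cy', 'position', 'attitude', 'T']
base_hole 0.6 [183.3, 163.3] [0.5366 0.1817 0.0421]
rod_knob 0.49 [248.3, 160.5] [0.5368 0.0104 0.127 ]
post_short_grip 0.42 [322.4, 171.8] [ 0.5152 -0.1732  0.0983]
post_long_grip 0.51 [347.0, 206.9] [ 0.4289 -0.2314  0.116 ]
post_long_grip 0.49 [286.3, 167.0] [ 0.5231 -0.0824  0.1222]
post_long_grip 0.45 [317.7, 205.8] [ 0.4303 -0.1607  0.1129]
```

View pics/scene1.png

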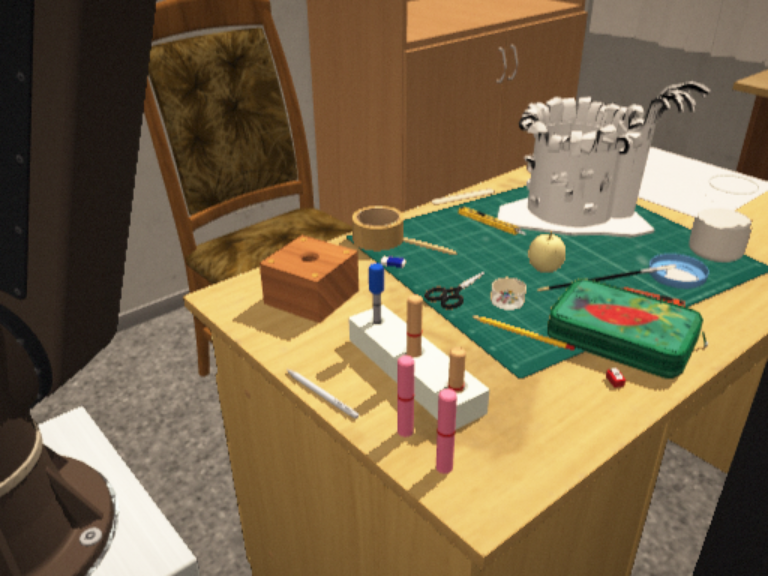

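View pics/top1.png

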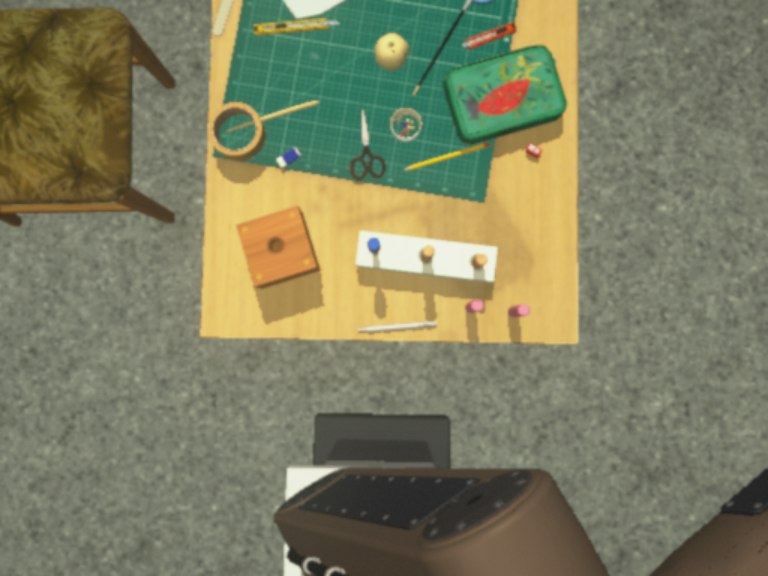

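Scene picture, in raw pixels:
- Blue knob at (250,186). The only other blue thing is a blue/white eraser at (262,175).
- Brown long post at (276,207), in the middle well.
- Brown short post at (304,240), in the far well.
- Pink look-alikes at (270,247) and (298,267), standing on the table.
- Hole at (207,171).

The top view agrees. I'll choose the blue-knobbed rod and the brown posts in the rack, and move to a wrist view to check and refine.

```bash
cat > mv.py <<'E'
import sys,json,os,numpy as np
# usage: mv.py "x,y,z,yaw,claw,rows" ... ; writes the rows from the commanded pose, tool vertical
st=json.load(open('cmd.json')) if os.path.exists('cmd.json') else [0.169,-0.653,0.227,-165.46]
wp=[list(map(float,a.split(','))) for a in sys.argv[1:]]
p0=np.array(st[:3]);yw=np.radians(st[3]);c,s=np.cos(yw),np.sin(yw)
Rt=np.array([[c,s,0],[s,-c,0],[0,0,-1.]])
T=[];D=[];K=[];cur=np.array(st)
for x,y,z,a,k,n in wp:
    g=np.array([x,y,z,a]);n=int(n)
    for i in range(n):
        q=cur+(g-cur)*(i+1)/n
        T.append([round(float(v),4) for v in Rt.T@(q[:3]-p0)/0.5]);D.append([0,0,round(float(-(q[3]-st[3])/360),4)]);K.append(k)
    cur=g
while len(T)<10:T.append(T[-1]);D.append(D[-1]);K.append(K[-1])
assert len(T)==10 and np.abs(T).max()<=1
new=list(p0+Rt@np.array(T[-1])*0.5)+[st[3]-360*D[-1][2]]
json.dump(new,open('cmd.json','w'))
print(json.dumps({'travel':T,'dr':D,'claw':K}));print(np.round(new,4))
E
python3 - <<'E'
from h import *
np.set_printoptions(precision=4,suppress=True)
a=cap('scene');b=cap('top')
for m,i,j in [('base_hole',0,0),('rod_knob',0,0)]:
    print(m,tri([(a,*r.tip_of(m,'scene')[0]['at']),(b,*r.tip_of(m,'top')[0]['at'])]))
print('long',tri([(a,275.7,208.4),(b,286.3,167)]),'short',tri([(a,304.4,240.7),(b,322.4,171.8)]))
print(r.capture('wrist')['hand_eye'])
E
python3 mv.py 0.25,-0.40,0.32,-150,1,5 0.45,-0.05,0.34,-135,1,5
```

```text
base_hole (array([0.536 , 0.1846, 0.066 ]), [0.0014, 0.0014])
rod_knob (array([0.5257, 0.0111, 0.1109]), [0.0023, 0.0023])
long (array([ 0.5231, -0.0818,  0.1034]), [0.0025, 0.0025]) short (array([ 0.5142, -0.1729,  0.0815]), [0.0036, 0.0036])
[[-0.0009  0.9627  0.2705  0.0733]
 [ 1.      0.0006  0.0012  0.0005]
 [ 0.001   0.2705 -0.9627 -0.1572]
 [ 0.      0.      0.      1.    ]]Traceback (most recent call last):
  File "mv.py", line 15, in <module>
    assert len(T)==10 and np.abs(T).max()<=1
           ^^^^^^^^^^^^^^^^^^^^^^^^^^^^^^^^^
AssertionError
```

```bash
python3 mv.py 0.40,-0.20,0.33,-135,1,10
```

```text
{"travel": [[-0.0675, 0.0761, -0.0206], [-0.1349, 0.1522, -0.0412], [-0.2024, 0.2283, -0.0618], [-0.2699, 0.3044, -0.0824], [-0.3373, 0.3805, -0.103], [-0.4048, 0.4566, -0.1236], [-0.4723, 0.5327, -0.1442], [-0.5397, 0.6088, -0.1648], [-0.6072, 0.6849, -0.1854], [-0.6747, 0.761, -0.206]], "dr": [[0, 0, -0.0085], [0, 0, -0.0169], [0, 0, -0.0254], [0, 0, -0.0338], [0, 0, -0.0423], [0, 0, -0.0508], [0, 0, -0.0592], [0, 0, -0.0677], [0, 0, -0.0762], [0, 0, -0.0846]], "claw": [1.0, 1.0, 1.0, 1.0, 1.0, 1.0, 1.0, 1.0, 1.0, 1.0]}
[   0.4     -0.2      0.33  -135.004]
```

>>> jog_arm(travel=[[-0.0675, 0.0761, -0.0206], [-0.1349, 0.1522, -0.0412], [-0.2024, 0.2283, -0.0618], [-0.2699, 0.3044, -0.0824], [-0.3373, 0.3805, -0.103], [-0.4048, 0.4566, -0.1236], [-0.4723, 0.5327, -0.1442], [-0.5397, 0.6088, -0.1648], [-0.6072, 0.6849, -0.1854], [-0.6747, 0.761, -0.206]], dr=[[0, 0, -0.0085], [0, 0, -0.0169], [0, 0, -0.0254], [0, 0, -0.0338], [0, 0, -0.0423], [0, 0, -0.0508], [0, 0, -0.0592], [0, 0, -0.0677], [0, 0, -0.0762], [0, 0, -0.0846]], claw=[1, 1, 1, 1, 1, 1, 1, 1, 1, 1])

```text
time_s: 2.1
tcp_pos: [0.4009, -0.1988, 0.3303]
eef_rot: [-180.0, 0.0, -134.9]
contact_force: [0.5, -0.7, -0.5]
gripper_width: 0.0877
gripper_force: 0.0
```

```bash
cat > look.py <<'E'
import sys,pickle
from h import *
np.set_printoptions(precision=4,suppress=True)
c=cap('wrist');print(r.get_state()['tcp_pos'],r.get_state()['eef_rot'])
c['tips']={m:[(d['conf'],d['at']) for d in r.tip_of(m,'wrist')[:4]] for m in NAMES}
for m in NAMES:
    for k,a in c['tips'][m]: print(m,k,a,pt(c,*a))
pickle.dump(c,open(sys.argv[1]+'.pkl','wb')); save(c,sys.argv[1]+'.png',None,1.5)
E
python3 look.py w1; python3 mv.py 0.46,0.02,0.33,-135,1,8
```

```text
[ 0.4035 -0.1956  0.3316] [-179.8566    0.1746 -134.6481]
post_short_grip 0.83 [214.8, 233.7] [ 0.5053 -0.1688  0.0863]
post_long_grip 0.96 [257.7, 204.6] [ 0.4325 -0.1642  0.1146]
post_long_grip 0.59 [214.4, 155.5] [ 0.4264 -0.239   0.1132]
post_long_grip 0.58 [252.2, 296.9] [ 0.5191 -0.0867  0.1237]
{"travel": [[-0.0495, 0.0283, 0.0], [-0.099, 0.0566, 0.0], [-0.1485, 0.0849, 0.0], [-0.198, 0.1132, 0.0], [-0.2475, 0.1414, 0.0], [-0.2969, 0.1697, 0.0], [-0.3464, 0.198, 0.0], [-0.3959, 0.2263, 0.0], [-0.3959, 0.2263, 0.0], [-0.3959, 0.2263, 0.0]], "dr": [[0, 0, -0.0], [0, 0, -0.0], [0, 0, -0.0], [0, 0, -0.0], [0, 0, -0.0], [0, 0, -0.0], [0, 0, -0.0], [0, 0, -0.0], [0, 0, -0.0], [0, 0, -0.0]], "claw": [1.0, 1.0, 1.0, 1.0, 1.0, 1.0, 1.0, 1.0, 1.0, 1.0]}
[ 4.60000e-01  2.00000e-02  3.30000e-01 -1.35004e+02]
```

>>> jog_arm(travel=[[-0.0495, 0.0283, 0], [-0.099, 0.0566, 0], [-0.1485, 0.0849, 0], [-0.198, 0.1132, 0], [-0.2475, 0.1414, 0], [-0.2969, 0.1697, 0], [-0.3464, 0.198, 0], [-0.3959, 0.2263, 0], [-0.3959, 0.2263, 0], [-0.3959, 0.2263, 0]], dr=[[0, 0, 0], [0, 0, 0], [0, 0, 0], [0, 0, 0], [0, 0, 0], [0, 0, 0], [0, 0, 0], [0, 0, 0], [0, 0, 0], [0, 0, 0]], claw=[1, 1, 1, 1, 1, 1, 1, 1, 1, 1])

```text
time_s: 3.6
tcp_pos: [0.4602, 0.0185, 0.3293]
eef_rot: [180.0, -0.0, -135.1]
contact_force: [0.0, 0.1, -0.1]
gripper_width: 0.0875
gripper_force: 0.0
```

```bash
python3 look.py w2; python3 -c "
from h import *
for i in range(4): r.capture('wrist'); s=r.get_state(); print(s['tcp_pos'],s['eef_rot'],s['contact_force'])"
```

```text
[0.4602 0.0185 0.3294] [ 179.9958   -0.026  -135.0936]
rod_knob 0.58 [207.9, 202.6] [0.5261 0.0088 0.1271]
post_short_grip 0.81 [108.3, 77.8] [ 0.5083 -0.1632  0.0944]
post_long_grip 0.92 [155.8, 141.0] [ 0.5157 -0.0773  0.124 ]
post_long_grip 0.78 [153.8, 29.5] [ 0.4341 -0.1529  0.114 ]
[0.46034429 0.01906803 0.32965602] [-1.79993979e+02  1.13597030e-02 -1.35054812e+02] [ 0.44479669 -0.904776    0.36468809]
[0.46037874 0.01920988 0.32966165] [-1.79994374e+02  1.24762850e-02 -1.35041883e+02] [ 0.30202701 -0.3666026  -0.03141277]
[0.46037413 0.01934012 0.32963814] [-1.79997384e+02  9.62276709e-03 -1.35027933e+02] [-0.04029211 -0.08535021 -0.24127478]
[0.4603715  0.01940922 0.3296113 ] [-1.79998561e+02  5.80357097e-03 -1.35022213e+02] [-1.11349375 -0.26684864  0.30672277]
```

View pics/w2.png

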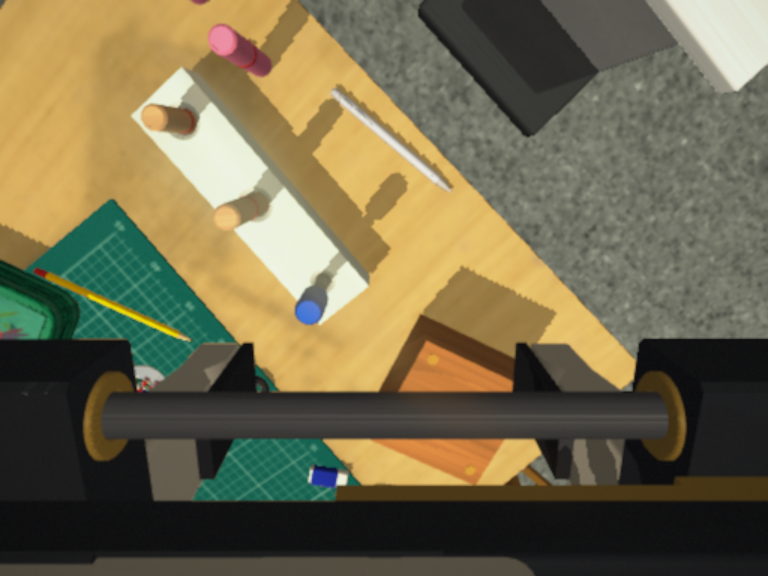

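Wrist view, in raw pixels: rod's blue knob at (207,203), brown long post (157,141) in the middle well, short post (110,78) in the far well, pink look-alike (150,27) off the rack. The choice is confirmed. The rod hides most of the base here, so I'll fit geometry from depth in all the views.

```bash
cat > fit.py <<'E'
import pickle
from h import *
np.set_printoptions(precision=4,suppress=True)
def cloud(c):
    v,u=np.mgrid[0:384,0:512]; z=c['range_z']
    d=np.stack([(u-c['cx'])/c['fx'],-(v-c['cy'])/c['fy'],-np.ones_like(z)],-1)*z[...,None]
    P=d@c['T'][:3,:3].T+c['T'][:3,3]; P[z<=0]=np.nan; return P
def near(P,xy,rad,z0,z1):
    with np.errstate(invalid='ignore'):
        return (np.hypot(P[...,0]-xy[0],P[...,1]-xy[1])<rad)&(P[...,2]>z0)&(P[...,2]<z1)
def rect(P,m):
    q=P[m]; (cx,cy),(w,h),a=cv2.minAreaRect((q[:,:2]*1000).astype(np.float32)); return np.round([cx,cy,w,h,a],1),np.median(q[:,2]),len(q)
E
python3 - <<'E'
from fit import *
w2=pickle.load(open('w2.pkl','rb'))
T=np.eye(4);a=np.radians(-135.02);c,s=np.cos(a),np.sin(a)
T[:3,:3]=[[c,s,0],[s,-c,0],[0,0,-1]];T[:3,3]=[0.4603,0.0192,0.3297]
w2['T']=T@np.array(w2['hand_eye'])
V={'scene':cap('scene'),'top':cap('top'),'w2':w2}
for n,c in V.items():
    P=cloud(c);px=c['pixels'].astype(int)
    for m,xy in [('rod',(.527,.009)),('long',(.519,-.083)),('short',(.509,-.17)),('pink',(.433,-.158))]:
        k=near(P,xy,.03,.06,.16)
        if k.sum()<5: print(n,m,'none');continue
        zt=np.percentile(P[k][:,2],97); q=P[k&(P[...,2]>zt-.004)]
        print(n,m,'top',zt,len(q),'mid',(q.min(0)+q.max(0))/2,'mean',q.mean(0))
    k=near(P,(.518,-.08),.14,.032,.048)&(px.min(-1)>110)
    print(n,'rack',rect(P,k))
    k=near(P,(.537,.183),.085,.066,.084)
    if k.sum()>50: print(n,'base',rect(P,k))
E
```

```text
scene rod top 0.129589806564924 49 mid [0.5314 0.0093 0.1282] mean [0.5309 0.0084 0.1284]
scene long top 0.12497597241898319 49 mid [ 0.5221 -0.08    0.1237] mean [ 0.5217 -0.0812  0.1239]
scene short top 0.09546206529160332 57 mid [ 0.5141 -0.1697  0.0938] mean [ 0.512  -0.1702  0.0939]
scene pink top 0.11475721580215416 67 mid [ 0.4356 -0.1619  0.1137] mean [ 0.4346 -0.1616  0.1136]
scene rack (array([522.7, -79.2, 242.6,  62.4,  84.1]), np.float64(0.039056187198905135), 1711)
scene base (array([532. , 176.4, 114.6, 114.3,  18.3]), np.float64(0.07381653861887111), 1248)
top rod none
top long top 0.12564425176997596 12 mid [ 0.5215 -0.0804  0.1242] mean [ 0.5192 -0.0818  0.1243]
top short top 0.09818134176233681 22 mid [ 0.5147 -0.1675  0.0971] mean [ 0.5144 -0.1679  0.0965]
top pink top 0.11734572316571634 28 mid [ 0.4371 -0.16    0.1158] mean [ 0.437  -0.1602  0.1152]
top rack (array([ 514.7, -132.2,  139.4,  111. ,   62.5]), np.float64(0.03917113324510657), 969)
top base (array([571.4, 201.9,  23.9,  87.3,  19.5]), np.float64(0.07372506565756543), 232)
w2 rod top 0.13070145929585422 265 mid [0.5331 0.0113 0.1293] mean [0.5322 0.011  0.1293]
w2 long top 0.12572620289456568 261 mid [ 0.5237 -0.0783  0.1245] mean [ 0.5231 -0.0781  0.1244]
w2 short top 0.09604884565770863 257 mid [ 0.5144 -0.1673  0.095 ] mean [ 0.514  -0.1672  0.0944]
w2 pink top 0.11570966838733679 329 mid [ 0.4367 -0.1591  0.1141] mean [ 0.4367 -0.1586  0.1143]
w2 rack (array([524.1, -78.4, 240.5,  60.9,  84.2]), np.float64(0.03968404113405655), 6994)
w2 base (array([533.3, 178.1, 111.6, 110.9,  18.8]), np.float64(0.07461731512680153), 3063)
```

```bash
python3 mv.py 0.46,0.18,0.33,-135,1,5
```

```text
{"travel": [[-0.0453, 0.0453, 0.0], [-0.0905, 0.0905, 0.0], [-0.1358, 0.1358, 0.0], [-0.181, 0.181, 0.0], [-0.2263, 0.2263, 0.0], [-0.2263, 0.2263, 0.0], [-0.2263, 0.2263, 0.0], [-0.2263, 0.2263, 0.0], [-0.2263, 0.2263, 0.0], [-0.2263, 0.2263, 0.0]], "dr": [[0, 0, -0.0], [0, 0, -0.0], [0, 0, -0.0], [0, 0, -0.0], [0, 0, -0.0], [0, 0, -0.0], [0, 0, -0.0], [0, 0, -0.0], [0, 0, -0.0], [0, 0, -0.0]], "claw": [1.0, 1.0, 1.0, 1.0, 1.0, 1.0, 1.0, 1.0, 1.0, 1.0]}
[   0.46     0.18     0.33  -135.004]
```

>>> jog_arm(travel=[[-0.0453, 0.0453, 0], [-0.0905, 0.0905, 0], [-0.1358, 0.1358, 0], [-0.181, 0.181, 0], [-0.2263, 0.2263, 0], [-0.2263, 0.2263, 0], [-0.2263, 0.2263, 0], [-0.2263, 0.2263, 0], [-0.2263, 0.2263, 0], [-0.2263, 0.2263, 0]], dr=[[0, 0, 0], [0, 0, 0], [0, 0, 0], [0, 0, 0], [0, 0, 0], [0, 0, 0], [0, 0, 0], [0, 0, 0], [0, 0, 0], [0, 0, 0]], claw=[1, 1, 1, 1, 1, 1, 1, 1, 1, 1])

```text
time_s: 5.4
tcp_pos: [0.4605, 0.1793, 0.3297]
eef_rot: [-180.0, 0.0, -135.0]
contact_force: [0.3, -0.3, 0.7]
gripper_width: 0.0873
gripper_force: 0.0
```

```bash
python3 look.py w3; python3 - <<'E'
from fit import *
c=pickle.load(open('w3.pkl','rb'));P=cloud(c)
k=near(P,(.533,.178),.085,.069,.082);print(rect(P,k))
u,v=c['tips']['base_hole'][0][1]; print(atz(c,u,v,.075))
# hole: pixels whose measured depth lies below the top, inside the block
b=near(P,(.533,.178),.03,-.02,.069); 
vv,uu=np.nonzero(b); Q=np.array([atz(c,x,y,.075)[:2] for x,y in zip(uu,vv)]); print(len(Q),(Q.min(0)+Q.max(0))/2,np.ptp(Q,0),P[b][:,2].min())
u,v=int(u),int(v); save(c,'w3c.png',(max(u-70,0),max(v-60,0),u+70,v+60),4)
E
python3 mv.py 0.533,0.011,0.25,-135,1,6 0.533,0.011,0.15,-135,1,4
```

```text
[0.4605 0.1793 0.3297] [ 179.9996    0.0142 -135.0321]
base_hole 0.85 [215.6, 198.7] [0.5422 0.1829 0.0448]
rod_knob 0.96 [99.7, 101.0] [0.5248 0.0163 0.1272]
post_long_grip 0.66 [37.3, 32.8] [ 0.5188 -0.0707  0.1199]
(array([533.3, 177.1, 111.1, 110.3,  18.4]), np.float64(0.07424998374625488), 6926)
[0.5331 0.1792 0.075 ]
254 [0.5319 0.1767] [0.0225 0.0226] 0.042661941689583205
{"travel": [[0.0226, -0.057, 0.0267], [0.0453, -0.1141, 0.0533], [0.0679, -0.1711, 0.08], [0.0905, -0.2282, 0.1067], [0.1131, -0.2852, 0.1333], [0.1358, -0.3422, 0.16], [0.1358, -0.3422, 0.21], [0.1358, -0.3422, 0.26], [0.1358, -0.3422, 0.31], [0.1358, -0.3422, 0.36]], "dr": [[0, 0, -0.0], [0, 0, -0.0], [0, 0, -0.0], [0, 0, -0.0], [0, 0, -0.0], [0, 0, -0.0], [0, 0, -0.0], [0, 0, -0.0], [0, 0, -0.0], [0, 0, -0.0]], "claw": [1.0, 1.0, 1.0, 1.0, 1.0, 1.0, 1.0, 1.0, 1.0, 1.0]}
[ 5.33000e-01  1.10000e-02  1.50000e-01 -1.35004e+02]
```

View pics/w3c.png

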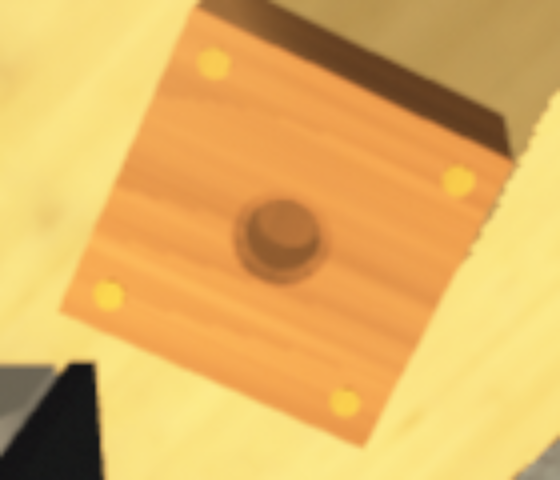

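The crop shows the base with brass discs at its corners and the hole in the middle, at about (216,199) in raw pixels. Base centre and hole agree at about (0.533, 0.178), top at z=0.0745. Now to the rod.

>>> jog_arm(travel=[[0.0226, -0.057, 0.0267], [0.0453, -0.1141, 0.0533], [0.0679, -0.1711, 0.08], [0.0905, -0.2282, 0.1067], [0.1131, -0.2852, 0.1333], [0.1358, -0.3422, 0.16], [0.1358, -0.3422, 0.21], [0.1358, -0.3422, 0.26], [0.1358, -0.3422, 0.31], [0.1358, -0.3422, 0.36]], dr=[[0, 0, 0], [0, 0, 0], [0, 0, 0], [0, 0, 0], [0, 0, 0], [0, 0, 0], [0, 0, 0], [0, 0, 0], [0, 0, 0], [0, 0, 0]], claw=[1, 1, 1, 1, 1, 1, 1, 1, 1, 1])

```text
time_s: 6.9
tcp_pos: [0.5335, 0.0106, 0.1488]
eef_rot: [-180.0, 0.0, -135.0]
contact_force: [-0.2, 0.2, -0.0]
gripper_width: 0.0876
gripper_force: 0.0
```

```bash
python3 mv.py 0.533,0.011,0.093,-135,1,3 0.533,0.011,0.093,-135,0,7
```

```text
{"travel": [[-0.0, -0.0, 0.038], [-0.0, -0.0, 0.076], [-0.0, -0.0, 0.114], [-0.0, -0.0, 0.114], [-0.0, -0.0, 0.114], [-0.0, -0.0, 0.114], [-0.0, -0.0, 0.114], [-0.0, -0.0, 0.114], [-0.0, -0.0, 0.114], [-0.0, -0.0, 0.114]], "dr": [[0, 0, -0.0], [0, 0, -0.0], [0, 0, -0.0], [0, 0, -0.0], [0, 0, -0.0], [0, 0, -0.0], [0, 0, -0.0], [0, 0, -0.0], [0, 0, -0.0], [0, 0, -0.0]], "claw": [1.0, 1.0, 1.0, 0.0, 0.0, 0.0, 0.0, 0.0, 0.0, 0.0]}
[ 5.33000e-01  1.10000e-02  9.30000e-02 -1.35004e+02]
```

>>> jog_arm(travel=[[0, 0, 0.038], [0, 0, 0.076], [0, 0, 0.114], [0, 0, 0.114], [0, 0, 0.114], [0, 0, 0.114], [0, 0, 0.114], [0, 0, 0.114], [0, 0, 0.114], [0, 0, 0.114]], dr=[[0, 0, 0], [0, 0, 0], [0, 0, 0], [0, 0, 0], [0, 0, 0], [0, 0, 0], [0, 0, 0], [0, 0, 0], [0, 0, 0], [0, 0, 0]], claw=[1, 1, 1, 0.0, 0, 0, 0, 0, 0, 0], newtons=20)

```text
time_s: 8.15
tcp_pos: [0.5334, 0.0107, 0.0926]
eef_rot: [-180.0, 0.0, -135.0]
contact_force: [0.7, -0.3, 0.4]
gripper_width: 0.0231
gripper_force: 0.0
```

```bash
python3 mv.py 0.533,0.011,0.183,-135,0,4 0.533,0.178,0.183,-135,0,6
```

```text
{"travel": [[-0.0, -0.0, -0.045], [-0.0, -0.0, -0.09], [-0.0, -0.0, -0.135], [-0.0, -0.0, -0.18], [-0.0394, 0.0393, -0.18], [-0.0788, 0.0787, -0.18], [-0.1181, 0.1181, -0.18], [-0.1575, 0.1574, -0.18], [-0.1968, 0.1968, -0.18], [-0.2362, 0.2361, -0.18]], "dr": [[0, 0, -0.0], [0, 0, -0.0], [0, 0, -0.0], [0, 0, -0.0], [0, 0, -0.0], [0, 0, -0.0], [0, 0, -0.0], [0, 0, -0.0], [0, 0, -0.0], [0, 0, -0.0]], "claw": [0.0, 0.0, 0.0, 0.0, 0.0, 0.0, 0.0, 0.0, 0.0, 0.0]}
[   0.533    0.178    0.183 -135.004]
```

```bash
echo '[0.533,0.011,0.093,-135.004]'>cmd.json; python3 mv.py 0.533,0.011,0.093,-135,0,3 0.533,0.011,0.183,-135,0,4 0.533,0.062,0.183,-135,0,3
```

```text
{"travel": [[0.0, 0.0, 0.0], [0.0, 0.0, 0.0], [0.0, 0.0, 0.0], [0.0, 0.0, -0.045], [0.0, 0.0, -0.09], [0.0, 0.0, -0.135], [0.0, 0.0, -0.18], [-0.024, 0.024, -0.18], [-0.0481, 0.0481, -0.18], [-0.0721, 0.0721, -0.18]], "dr": [[0, 0, -0.0], [0, 0, -0.0], [0, 0, -0.0], [0, 0, -0.0], [0, 0, -0.0], [0, 0, -0.0], [0, 0, -0.0], [0, 0, -0.0], [0, 0, -0.0], [0, 0, -0.0]], "claw": [0.0, 0.0, 0.0, 0.0, 0.0, 0.0, 0.0, 0.0, 0.0, 0.0]}
[ 5.33000e-01  6.20000e-02  1.83000e-01 -1.35004e+02]
```

>>> jog_arm(travel=[[0, 0, 0], [0, 0, 0], [0, 0, 0], [0, 0, -0.045], [0, 0, -0.09], [0, 0, -0.135], [0, 0, -0.18], [-0.024, 0.024, -0.18], [-0.0481, 0.0481, -0.18], [-0.0721, 0.0721, -0.18]], dr=[[0, 0, 0], [0, 0, 0], [0, 0, 0], [0, 0, 0], [0, 0, 0], [0, 0, 0], [0, 0, 0], [0, 0, 0], [0, 0, 0], [0, 0, 0]], claw=[0, 0, 0, 0, 0, 0, 0, 0, 0, 0], newtons=20)

```text
time_s: 9.4
tcp_pos: [0.5329, 0.0628, 0.1816]
eef_rot: [180.0, -0.1, -135.0]
contact_force: [0.2, 0.3, -1.3]
gripper_width: 0.0214
gripper_force: 20.0
```

```bash
python3 mv.py 0.533,0.178,0.183,-135,0,6 0.533,0.178,0.163,-135,0,4
```

```text
{"travel": [[-0.0273, 0.0273, 0.0], [-0.0547, 0.0547, 0.0], [-0.082, 0.082, 0.0], [-0.1094, 0.1094, 0.0], [-0.1367, 0.1367, 0.0], [-0.1641, 0.1641, 0.0], [-0.1641, 0.1641, 0.01], [-0.1641, 0.1641, 0.02], [-0.1641, 0.1641, 0.03], [-0.1641, 0.1641, 0.04]], "dr": [[0, 0, -0.0], [0, 0, -0.0], [0, 0, -0.0], [0, 0, -0.0], [0, 0, -0.0], [0, 0, -0.0], [0, 0, -0.0], [0, 0, -0.0], [0, 0, -0.0], [0, 0, -0.0]], "claw": [0.0, 0.0, 0.0, 0.0, 0.0, 0.0, 0.0, 0.0, 0.0, 0.0]}
[   0.533    0.178    0.163 -135.004]
```

>>> jog_arm(travel=[[-0.0273, 0.0273, 0], [-0.0547, 0.0547, 0], [-0.082, 0.082, 0], [-0.1094, 0.1094, 0], [-0.1367, 0.1367, 0], [-0.1641, 0.1641, 0], [-0.1641, 0.1641, 0.01], [-0.1641, 0.1641, 0.02], [-0.1641, 0.1641, 0.03], [-0.1641, 0.1641, 0.04]], dr=[[0, 0, 0], [0, 0, 0], [0, 0, 0], [0, 0, 0], [0, 0, 0], [0, 0, 0], [0, 0, 0], [0, 0, 0], [0, 0, 0], [0, 0, 0]], claw=[0, 0, 0, 0, 0, 0, 0, 0, 0, 0])

```text
time_s: 10.65
tcp_pos: [0.5334, 0.1772, 0.1622]
eef_rot: [180.0, -0.0, -135.0]
contact_force: [0.2, 0.4, -1.2]
gripper_width: 0.021
gripper_force: 20.0
```

```bash
python3 mv.py 0.533,0.178,0.135,-135,0,5 0.533,0.178,0.1265,-135,0,5;  python3 -c "
from fit import *
c=cap('scene');k=near(cloud(c),(.533,.178),.1,.07,.3);save(c,'s2.png',(150,100,270,220),5)"
```

```text
{"travel": [[0.0, -0.0, 0.0112], [0.0, -0.0, 0.0224], [0.0, -0.0, 0.0336], [0.0, -0.0, 0.0448], [0.0, -0.0, 0.056], [0.0, -0.0, 0.0594], [0.0, -0.0, 0.0628], [0.0, -0.0, 0.0662], [0.0, -0.0, 0.0696], [0.0, -0.0, 0.073]], "dr": [[0, 0, -0.0], [0, 0, -0.0], [0, 0, -0.0], [0, 0, -0.0], [0, 0, -0.0], [0, 0, -0.0], [0, 0, -0.0], [0, 0, -0.0], [0, 0, -0.0], [0, 0, -0.0]], "claw": [0.0, 0.0, 0.0, 0.0, 0.0, 0.0, 0.0, 0.0, 0.0, 0.0]}
[ 5.33000e-01  1.78000e-01  1.26500e-01 -1.35004e+02]
```

View pics/s2.png

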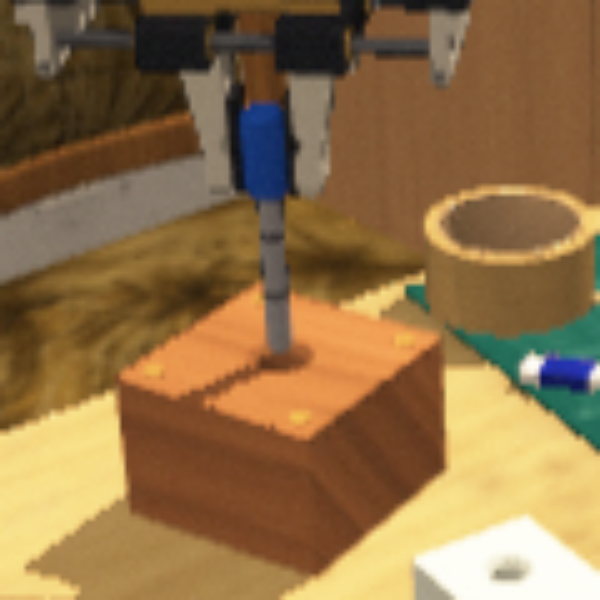

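The crop shows the rod held upright with its tip over the hole mouth, at about (280,355) in the crop. Next I lower it into the hole.

>>> jog_arm(travel=[[0, 0, 0.0112], [0, 0, 0.0224], [0, 0, 0.0336], [0, 0, 0.0448], [0, 0, 0.056], [0, 0, 0.0594], [0, 0, 0.0628], [0, 0, 0.0662], [0, 0, 0.0696], [0, 0, 0.073]], dr=[[0, 0, 0], [0, 0, 0], [0, 0, 0], [0, 0, 0], [0, 0, 0], [0, 0, 0], [0, 0, 0], [0, 0, 0], [0, 0, 0], [0, 0, 0]], claw=[0, 0, 0, 0, 0, 0, 0, 0, 0, 0])

```text
time_s: 11.95
tcp_pos: [0.5343, 0.178, 0.1273]
eef_rot: [-179.9, 0.1, -135.0]
contact_force: [-2.0, 0.1, 14.6]
gripper_width: 0.0211
gripper_force: 20.0
```

```bash
python3 mv.py 0.533,0.178,0.1235,-135,0,6
```

```text
{"travel": [[0.0, -0.0, 0.001], [0.0, -0.0, 0.002], [0.0, -0.0, 0.003], [0.0, -0.0, 0.004], [0.0, -0.0, 0.005], [0.0, -0.0, 0.006], [0.0, -0.0, 0.006], [0.0, -0.0, 0.006], [0.0, -0.0, 0.006], [0.0, -0.0, 0.006]], "dr": [[0, 0, -0.0], [0, 0, -0.0], [0, 0, -0.0], [0, 0, -0.0], [0, 0, -0.0], [0, 0, -0.0], [0, 0, -0.0], [0, 0, -0.0], [0, 0, -0.0], [0, 0, -0.0]], "claw": [0.0, 0.0, 0.0, 0.0, 0.0, 0.0, 0.0, 0.0, 0.0, 0.0]}
[ 5.33000e-01  1.78000e-01  1.23500e-01 -1.35004e+02]
```

14.6 N of upward force came just where the 30 mm bottom should be: TCP 0.127, so the tip is about 30 mm below the mouth. The depth image also put the bottom at z≈0.044. The hole is shallow, so it takes the short post. Returning the rod now.

```bash
echo '[0.533,0.178,0.1265,-135.004]'>cmd.json; python3 mv.py 0.533,0.178,0.183,-135,0,3 0.533,0.011,0.183,-135,0,6;python3 mv.py 0.533,0.011,0.130,-135,0,5 0.533,0.011,0.115,-135,0,5
```

```text
{"travel": [[0.0, 0.0, -0.0377], [0.0, 0.0, -0.0753], [0.0, 0.0, -0.113], [0.0394, -0.0394, -0.113], [0.0787, -0.0787, -0.113], [0.1181, -0.1181, -0.113], [0.1574, -0.1575, -0.113], [0.1968, -0.1968, -0.113], [0.2362, -0.2362, -0.113], [0.2362, -0.2362, -0.113]], "dr": [[0, 0, -0.0], [0, 0, -0.0], [0, 0, -0.0], [0, 0, -0.0], [0, 0, -0.0], [0, 0, -0.0], [0, 0, -0.0], [0, 0, -0.0], [0, 0, -0.0], [0, 0, -0.0]], "claw": [0.0, 0.0, 0.0, 0.0, 0.0, 0.0, 0.0, 0.0, 0.0, 0.0]}
[ 5.33000e-01  1.10000e-02  1.83000e-01 -1.35004e+02]
{"travel": [[-0.0, 0.0, 0.0212], [-0.0, 0.0, 0.0424], [-0.0, 0.0, 0.0636], [-0.0, 0.0, 0.0848], [-0.0, 0.0, 0.106], [-0.0, 0.0, 0.112], [-0.0, 0.0, 0.118], [-0.0, 0.0, 0.124], [-0.0, 0.0, 0.13], [-0.0, 0.0, 0.136]], "dr": [[0, 0, -0.0], [0, 0, -0.0], [0, 0, -0.0], [0, 0, -0.0], [0, 0, -0.0], [0, 0, -0.0], [0, 0, -0.0], [0, 0, -0.0], [0, 0, -0.0], [0, 0, -0.0]], "claw": [0.0, 0.0, 0.0, 0.0, 0.0, 0.0, 0.0, 0.0, 0.0, 0.0]}
[ 5.33000e-01  1.10000e-02  1.15000e-01 -1.35004e+02]
```

>>> jog_arm(travel=[[0, 0, -0.0377], [0, 0, -0.0753], [0, 0, -0.113], [0.0394, -0.0394, -0.113], [0.0787, -0.0787, -0.113], [0.1181, -0.1181, -0.113], [0.1574, -0.1575, -0.113], [0.1968, -0.1968, -0.113], [0.2362, -0.2362, -0.113], [0.2362, -0.2362, -0.113]], dr=[[0, 0, 0], [0, 0, 0], [0, 0, 0], [0, 0, 0], [0, 0, 0], [0, 0, 0], [0, 0, 0], [0, 0, 0], [0, 0, 0], [0, 0, 0]], claw=[0, 0, 0, 0, 0, 0, 0, 0, 0, 0])

```text
time_s: 13.2
tcp_pos: [0.5332, 0.0092, 0.1825]
eef_rot: [180.0, -0.0, -135.1]
contact_force: [-0.3, 0.5, -1.5]
gripper_width: 0.0211
gripper_force: 20.0
```

>>> jog_arm(travel=[[0, 0, 0.0212], [0, 0, 0.0424], [0, 0, 0.0636], [0, 0, 0.0848], [0, 0, 0.106], [0, 0, 0.112], [0, 0, 0.118], [0, 0, 0.124], [0, 0, 0.13], [0, 0, 0.136]], dr=[[0, 0, 0], [0, 0, 0], [0, 0, 0], [0, 0, 0], [0, 0, 0], [0, 0, 0], [0, 0, 0], [0, 0, 0], [0, 0, 0], [0, 0, 0]], claw=[0, 0, 0, 0, 0, 0, 0, 0, 0, 0])

```text
time_s: 14.45
tcp_pos: [0.5335, 0.0106, 0.1145]
eef_rot: [-180.0, 0.0, -135.0]
contact_force: [-0.4, -0.2, -0.6]
gripper_width: 0.0214
gripper_force: 20.0
```

```bash
python3 -c "
from h import *
c=cap('scene');save(c,'s3.png',(205,145,305,225),6)"; python3 mv.py 0.533,0.011,0.094,-135,0,6
```

```text
{"travel": [[-0.0, 0.0, 0.007], [-0.0, 0.0, 0.014], [-0.0, 0.0, 0.021], [-0.0, 0.0, 0.028], [-0.0, 0.0, 0.035], [-0.0, 0.0, 0.042], [-0.0, 0.0, 0.042], [-0.0, 0.0, 0.042], [-0.0, 0.0, 0.042], [-0.0, 0.0, 0.042]], "dr": [[0, 0, -0.0], [0, 0, -0.0], [0, 0, -0.0], [0, 0, -0.0], [0, 0, -0.0], [0, 0, -0.0], [0, 0, -0.0], [0, 0, -0.0], [0, 0, -0.0], [0, 0, -0.0]], "claw": [0.0, 0.0, 0.0, 0.0, 0.0, 0.0, 0.0, 0.0, 0.0, 0.0]}
[ 5.33000e-01  1.10000e-02  9.40000e-02 -1.35004e+02]
```

View pics/s3.png

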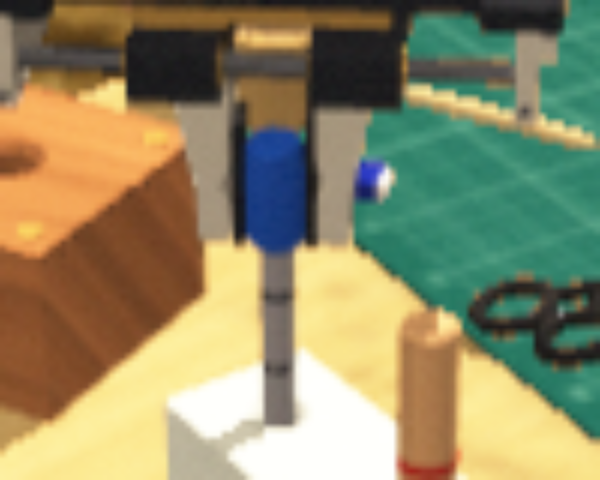

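The crop shows the rod at (278,425) entering its well upright. The 30 mm ring is about 22 mm above the rack, so the tip is about 8 mm in.

>>> jog_arm(travel=[[0, 0, 0.007], [0, 0, 0.014], [0, 0, 0.021], [0, 0, 0.028], [0, 0, 0.035], [0, 0, 0.042], [0, 0, 0.042], [0, 0, 0.042], [0, 0, 0.042], [0, 0, 0.042]], dr=[[0, 0, 0], [0, 0, 0], [0, 0, 0], [0, 0, 0], [0, 0, 0], [0, 0, 0], [0, 0, 0], [0, 0, 0], [0, 0, 0], [0, 0, 0]], claw=[0, 0, 0, 0, 0, 0, 0, 0.7, 0.7, 0.7])

```text
time_s: 15.75
tcp_pos: [0.5335, 0.0107, 0.0937]
eef_rot: [-180.0, 0.0, -135.0]
contact_force: [0.6, -0.6, -0.5]
gripper_width: 0.0456
gripper_force: 0.0
```

```bash
python3 mv.py 0.533,0.011,0.094,-135,0.8,5 0.533,0.011,0.20,-135,0.8,5; python3 mv.py 0.5145,-0.1675,0.20,-135,0.8,7 0.5145,-0.1675,0.14,-135,0.8,3;python3 mv.py 0.5145,-0.1675,0.062,-135,0.8,4 0.5145,-0.1675,0.062,-135,0,6
```

```text
{"travel": [[-0.0, 0.0, 0.0], [-0.0, 0.0, 0.0], [-0.0, 0.0, -0.0], [-0.0, 0.0, -0.0], [-0.0, 0.0, -0.0], [-0.0, 0.0, -0.0424], [-0.0, 0.0, -0.0848], [-0.0, 0.0, -0.1272], [-0.0, 0.0, -0.1696], [-0.0, 0.0, -0.212]], "dr": [[0, 0, -0.0], [0, 0, -0.0], [0, 0, -0.0], [0, 0, -0.0], [0, 0, -0.0], [0, 0, -0.0], [0, 0, -0.0], [0, 0, -0.0], [0, 0, -0.0], [0, 0, -0.0]], "claw": [0.8, 0.8, 0.8, 0.8, 0.8, 0.8, 0.8, 0.8, 0.8, 0.8]}
[ 5.33000e-01  1.10000e-02  2.00000e-01 -1.35004e+02]
{"travel": [[0.0398, -0.0323, 0.0], [0.0796, -0.0647, 0.0], [0.1194, -0.097, 0.0], [0.1592, -0.1293, -0.0], [0.199, -0.1616, -0.0], [0.2387, -0.194, -0.0], [0.2785, -0.2263, -0.0], [0.2785, -0.2263, 0.04], [0.2785, -0.2263, 0.08], [0.2785, -0.2263, 0.12]], "dr": [[0, 0, -0.0], [0, 0, -0.0], [0, 0, -0.0], [0, 0, -0.0], [0, 0, -0.0], [0, 0, -0.0], [0, 0, -0.0], [0, 0, -0.0], [0, 0, -0.0], [0, 0, -0.0]], "claw": [0.8, 0.8, 0.8, 0.8, 0.8, 0.8, 0.8, 0.8, 0.8, 0.8]}
[   0.5145   -0.1675    0.14   -135.004 ]
{"travel": [[0.0, 0.0, 0.039], [0.0, 0.0, 0.078], [0.0, 0.0, 0.117], [0.0, 0.0, 0.156], [0.0, 0.0, 0.156], [0.0, 0.0, 0.156], [0.0, 0.0, 0.156], [0.0, 0.0, 0.156], [0.0, 0.0, 0.156], [0.0, 0.0, 0.156]], "dr": [[0, 0, -0.0], [0, 0, -0.0], [0, 0, -0.0], [0, 0, -0.0], [0, 0, -0.0], [0, 0, -0.0], [0, 0, -0.0], [0, 0, -0.0], [0, 0, -0.0], [0, 0, -0.0]], "claw": [0.8, 0.8, 0.8, 0.8, 0.0, 0.0, 0.0, 0.0, 0.0, 0.0]}
[ 5.14500e-01 -1.67500e-01  6.20000e-02 -1.35004e+02]
```

>>> jog_arm(travel=[[0, 0, 0], [0, 0, 0], [0, 0, 0], [0, 0, 0], [0, 0, 0], [0, 0, -0.0424], [0, 0, -0.0848], [0, 0, -0.1272], [0, 0, -0.1696], [0, 0, -0.212]], dr=[[0, 0, 0], [0, 0, 0], [0, 0, 0], [0, 0, 0], [0, 0, 0], [0, 0, 0], [0, 0, 0], [0, 0, 0], [0, 0, 0], [0, 0, 0]], claw=[0.8, 0.8, 0.8, 0.8, 0.8, 0.8, 0.8, 0.8, 0.8, 0.8])

```text
time_s: 17.0
tcp_pos: [0.5333, 0.0106, 0.2003]
eef_rot: [180.0, -0.0, -135.0]
contact_force: [0.2, 0.0, -0.6]
gripper_width: 0.0703
gripper_force: 0.0
```

>>> jog_arm(travel=[[0.0398, -0.0323, 0], [0.0796, -0.0647, 0], [0.1194, -0.097, 0], [0.1592, -0.1293, 0], [0.199, -0.1616, 0], [0.2387, -0.194, 0], [0.2785, -0.2263, 0], [0.2785, -0.2263, 0.04], [0.2785, -0.2263, 0.08], [0.2785, -0.2263, 0.12]], dr=[[0, 0, 0], [0, 0, 0], [0, 0, 0], [0, 0, 0], [0, 0, 0], [0, 0, 0], [0, 0, 0], [0, 0, 0], [0, 0, 0], [0, 0, 0]], claw=[0.8, 0.8, 0.8, 0.8, 0.8, 0.8, 0.8, 0.8, 0.8, 0.8])

```text
time_s: 18.25
tcp_pos: [0.5148, -0.168, 0.139]
eef_rot: [-180.0, 0.0, -135.0]
contact_force: [1.5, 0.3, 0.4]
gripper_width: 0.0699
gripper_force: 0.0
```

```bash
python3 - <<'E'
from fit import *
c=cap('scene');P=cloud(c)
for m,xy in [('rod',(.527,.009)),('long',(.519,-.083))]:
    k=near(P,xy,.03,.06,.16); zt=np.percentile(P[k][:,2],97); q=P[k&(P[...,2]>zt-.004)]
    print(m,'top',zt,len(q),'mid',(q.min(0)+q.max(0))/2)
E
```

```text
rod top 0.12927909656447706 34 mid [0.5271 0.0088 0.1281]
long top 0.12413462715155543 28 mid [ 0.5193 -0.0789  0.1229]
```

The rod is back in its well at its original height. Now the short post.

>>> jog_arm(travel=[[0, 0, 0.039], [0, 0, 0.078], [0, 0, 0.117], [0, 0, 0.156], [0, 0, 0.156], [0, 0, 0.156], [0, 0, 0.156], [0, 0, 0.156], [0, 0, 0.156], [0, 0, 0.156]], dr=[[0, 0, 0], [0, 0, 0], [0, 0, 0], [0, 0, 0], [0, 0, 0], [0, 0, 0], [0, 0, 0], [0, 0, 0], [0, 0, 0], [0, 0, 0]], claw=[0.8, 0.8, 0.8, 0.8, 0, 0, 0, 0, 0, 0], newtons=20)

```text
time_s: 19.55
tcp_pos: [0.515, -0.1678, 0.0618]
eef_rot: [-180.0, 0.0, -135.0]
contact_force: [-1.2, 0.7, 2.6]
gripper_width: 0.0195
gripper_force: 20.0
```

```bash
python3 mv.py 0.5145,-0.1675,0.062,-135,0,4 0.5145,-0.1675,0.21,-135,0,6;  python3 mv.py 0.5145,0.02,0.21,-135,0,5 0.533,0.178,0.21,-135,0,5
```

```text
{"travel": [[0.0, 0.0, 0.0], [0.0, 0.0, -0.0], [0.0, 0.0, -0.0], [0.0, 0.0, -0.0], [0.0, 0.0, -0.0493], [0.0, 0.0, -0.0987], [0.0, 0.0, -0.148], [0.0, 0.0, -0.1973], [0.0, 0.0, -0.2467], [0.0, 0.0, -0.296]], "dr": [[0, 0, -0.0], [0, 0, -0.0], [0, 0, -0.0], [0, 0, -0.0], [0, 0, -0.0], [0, 0, -0.0], [0, 0, -0.0], [0, 0, -0.0], [0, 0, -0.0], [0, 0, -0.0]], "claw": [0.0, 0.0, 0.0, 0.0, 0.0, 0.0, 0.0, 0.0, 0.0, 0.0]}
[   0.5145   -0.1675    0.21   -135.004 ]
{"travel": [[-0.053, 0.053, 0.0], [-0.106, 0.1061, 0.0], [-0.1591, 0.1591, -0.0], [-0.2121, 0.2122, -0.0], [-0.2651, 0.2652, -0.0], [-0.315, 0.3047, -0.0], [-0.3649, 0.3441, -0.0], [-0.4149, 0.3836, -0.0], [-0.4648, 0.423, -0.0], [-0.5147, 0.4625, -0.0]], "dr": [[0, 0, -0.0], [0, 0, -0.0], [0, 0, -0.0], [0, 0, -0.0], [0, 0, -0.0], [0, 0, -0.0], [0, 0, -0.0], [0, 0, -0.0], [0, 0, -0.0], [0, 0, -0.0]], "claw": [0.0, 0.0, 0.0, 0.0, 0.0, 0.0, 0.0, 0.0, 0.0, 0.0]}
[   0.533    0.178    0.21  -135.004]
```

>>> jog_arm(travel=[[0, 0, 0], [0, 0, 0], [0, 0, 0], [0, 0, 0], [0, 0, -0.0493], [0, 0, -0.0987], [0, 0, -0.148], [0, 0, -0.1973], [0, 0, -0.2467], [0, 0, -0.296]], dr=[[0, 0, 0], [0, 0, 0], [0, 0, 0], [0, 0, 0], [0, 0, 0], [0, 0, 0], [0, 0, 0], [0, 0, 0], [0, 0, 0], [0, 0, 0]], claw=[0, 0, 0, 0, 0, 0, 0, 0, 0, 0])

```text
time_s: 20.8
tcp_pos: [0.5146, -0.1677, 0.2098]
eef_rot: [180.0, -0.0, -135.0]
contact_force: [0.6, 0.0, -0.9]
gripper_width: 0.0191
gripper_force: 20.0
```

>>> jog_arm(travel=[[-0.053, 0.053, 0], [-0.106, 0.1061, 0], [-0.1591, 0.1591, 0], [-0.2121, 0.2122, 0], [-0.2651, 0.2652, 0], [-0.315, 0.3047, 0], [-0.3649, 0.3441, 0], [-0.4149, 0.3836, 0], [-0.4648, 0.423, 0], [-0.5147, 0.4625, 0]], dr=[[0, 0, 0], [0, 0, 0], [0, 0, 0], [0, 0, 0], [0, 0, 0], [0, 0, 0], [0, 0, 0], [0, 0, 0], [0, 0, 0], [0, 0, 0]], claw=[0, 0, 0, 0, 0, 0, 0, 0, 0, 0])

```text
time_s: 22.05
tcp_pos: [0.5332, 0.1786, 0.209]
eef_rot: [180.0, -0.0, -135.0]
contact_force: [-0.3, 0.4, -0.3]
gripper_width: 0.0194
gripper_force: 20.0
```

```bash
python3 mv.py 0.533,0.178,0.14,-135,0,5 0.533,0.178,0.128,-135,0,5; python3 -c "
from h import *
c=cap('scene');save(c,'s4.png',(150,90,270,190),5)"
```

```text
{"travel": [[0.0, 0.0, 0.028], [0.0, 0.0, 0.056], [0.0, 0.0, 0.084], [0.0, 0.0, 0.112], [0.0, 0.0, 0.14], [0.0, 0.0, 0.1448], [0.0, 0.0, 0.1496], [0.0, 0.0, 0.1544], [0.0, 0.0, 0.1592], [0.0, 0.0, 0.164]], "dr": [[0, 0, -0.0], [0, 0, -0.0], [0, 0, -0.0], [0, 0, -0.0], [0, 0, -0.0], [0, 0, -0.0], [0, 0, -0.0], [0, 0, -0.0], [0, 0, -0.0], [0, 0, -0.0]], "claw": [0.0, 0.0, 0.0, 0.0, 0.0, 0.0, 0.0, 0.0, 0.0, 0.0]}
[ 5.33000e-01  1.78000e-01  1.28000e-01 -1.35004e+02]
```

View pics/s4.png

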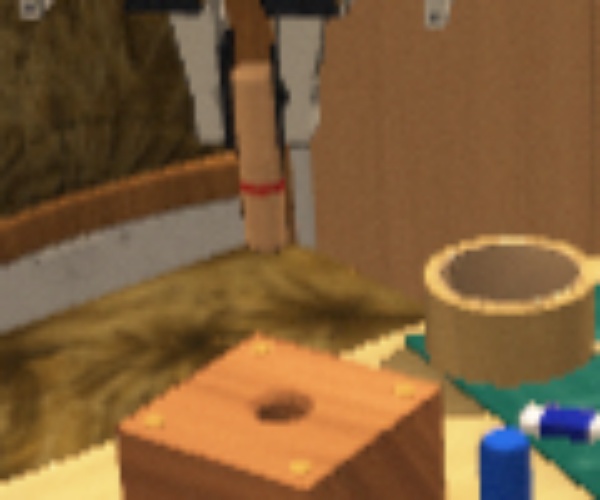

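The crop shows the short post, red band at (262,187), held upright above the hole at (283,407). Lowering it.

>>> jog_arm(travel=[[0, 0, 0.028], [0, 0, 0.056], [0, 0, 0.084], [0, 0, 0.112], [0, 0, 0.14], [0, 0, 0.1448], [0, 0, 0.1496], [0, 0, 0.1544], [0, 0, 0.1592], [0, 0, 0.164]], dr=[[0, 0, 0], [0, 0, 0], [0, 0, 0], [0, 0, 0], [0, 0, 0], [0, 0, 0], [0, 0, 0], [0, 0, 0], [0, 0, 0], [0, 0, 0]], claw=[0, 0, 0, 0, 0, 0, 0, 0, 0, 0])

```text
time_s: 23.35
tcp_pos: [0.5335, 0.1778, 0.1276]
eef_rot: [-180.0, 0.0, -135.0]
contact_force: [0.2, 0.1, -0.6]
gripper_width: 0.0197
gripper_force: 20.0
```

```bash
python3 mv.py 0.533,0.178,0.115,-135,0,8;python3 mv.py 0.533,0.178,0.099,-135,0,8
```

```text
{"travel": [[0.0, 0.0, 0.0032], [0.0, 0.0, 0.0065], [0.0, 0.0, 0.0097], [0.0, 0.0, 0.013], [0.0, 0.0, 0.0162], [0.0, 0.0, 0.0195], [0.0, 0.0, 0.0227], [0.0, 0.0, 0.026], [0.0, 0.0, 0.026], [0.0, 0.0, 0.026]], "dr": [[0, 0, -0.0], [0, 0, -0.0], [0, 0, -0.0], [0, 0, -0.0], [0, 0, -0.0], [0, 0, -0.0], [0, 0, -0.0], [0, 0, -0.0], [0, 0, -0.0], [0, 0, -0.0]], "claw": [0.0, 0.0, 0.0, 0.0, 0.0, 0.0, 0.0, 0.0, 0.0, 0.0]}
[ 5.33000e-01  1.78000e-01  1.15000e-01 -1.35004e+02]
{"travel": [[0.0, 0.0, 0.004], [0.0, 0.0, 0.008], [0.0, 0.0, 0.012], [0.0, 0.0, 0.016], [0.0, 0.0, 0.02], [0.0, 0.0, 0.024], [0.0, 0.0, 0.028], [0.0, 0.0, 0.032], [0.0, 0.0, 0.032], [0.0, 0.0, 0.032]], "dr": [[0, 0, -0.0], [0, 0, -0.0], [0, 0, -0.0], [0, 0, -0.0], [0, 0, -0.0], [0, 0, -0.0], [0, 0, -0.0], [0, 0, -0.0], [0, 0, -0.0], [0, 0, -0.0]], "claw": [0.0, 0.0, 0.0, 0.0, 0.0, 0.0, 0.0, 0.0, 0.0, 0.0]}
[ 5.33000e-01  1.78000e-01  9.90000e-02 -1.35004e+02]
```

>>> jog_arm(travel=[[0, 0, 0.0032], [0, 0, 0.0065], [0, 0, 0.0097], [0, 0, 0.013], [0, 0, 0.0162], [0, 0, 0.0195], [0, 0, 0.0227], [0, 0, 0.026], [0, 0, 0.026], [0, 0, 0.026]], dr=[[0, 0, 0], [0, 0, 0], [0, 0, 0], [0, 0, 0], [0, 0, 0], [0, 0, 0], [0, 0, 0], [0, 0, 0], [0, 0, 0], [0, 0, 0]], claw=[0, 0, 0, 0, 0, 0, 0, 0, 0, 0])

```text
time_s: 24.6
tcp_pos: [0.5334, 0.1777, 0.1146]
eef_rot: [-180.0, 0.0, -135.0]
contact_force: [1.4, -0.2, -0.3]
gripper_width: 0.0194
gripper_force: 20.0
```

No contact force, and the foot is about 12 mm inside the hole.

>>> jog_arm(travel=[[0, 0, 0.004], [0, 0, 0.008], [0, 0, 0.012], [0, 0, 0.016], [0, 0, 0.02], [0, 0, 0.024], [0, 0, 0.028], [0, 0, 0.032], [0, 0, 0.032], [0, 0, 0.032]], dr=[[0, 0, 0], [0, 0, 0], [0, 0, 0], [0, 0, 0], [0, 0, 0], [0, 0, 0], [0, 0, 0], [0, 0, 0], [0, 0, 0], [0, 0, 0]], claw=[0, 0, 0, 0, 0, 0, 0, 0, 0, 0])

```text
time_s: 25.85
tcp_pos: [0.5334, 0.1777, 0.0986]
eef_rot: [-180.0, 0.0, -135.0]
contact_force: [0.2, 0.3, -1.1]
gripper_width: 0.0192
gripper_force: 20.0
```

```bash
python3 mv.py 0.533,0.178,0.0975,-135,0,3 0.533,0.178,0.0975,-135,0.8,7; python3 mv.py 0.533,0.178,0.0975,-135,0.8,3 0.533,0.178,0.25,-135,0.8,7
```

```text
{"travel": [[0.0, 0.0, 0.001], [0.0, 0.0, 0.002], [0.0, 0.0, 0.003], [0.0, 0.0, 0.003], [0.0, 0.0, 0.003], [0.0, 0.0, 0.003], [0.0, 0.0, 0.003], [0.0, 0.0, 0.003], [0.0, 0.0, 0.003], [0.0, 0.0, 0.003]], "dr": [[0, 0, -0.0], [0, 0, -0.0], [0, 0, -0.0], [0, 0, -0.0], [0, 0, -0.0], [0, 0, -0.0], [0, 0, -0.0], [0, 0, -0.0], [0, 0, -0.0], [0, 0, -0.0]], "claw": [0.0, 0.0, 0.0, 0.8, 0.8, 0.8, 0.8, 0.8, 0.8, 0.8]}
[ 5.33000e-01  1.78000e-01  9.75000e-02 -1.35004e+02]
{"travel": [[0.0, 0.0, -0.0], [0.0, 0.0, -0.0], [0.0, 0.0, -0.0], [0.0, 0.0, -0.0436], [0.0, 0.0, -0.0871], [0.0, 0.0, -0.1307], [0.0, 0.0, -0.1743], [0.0, 0.0, -0.2179], [0.0, 0.0, -0.2614], [0.0, 0.0, -0.305]], "dr": [[0, 0, -0.0], [0, 0, -0.0], [0, 0, -0.0], [0, 0, -0.0], [0, 0, -0.0], [0, 0, -0.0], [0, 0, -0.0], [0, 0, -0.0], [0, 0, -0.0], [0, 0, -0.0]], "claw": [0.8, 0.8, 0.8, 0.8, 0.8, 0.8, 0.8, 0.8, 0.8, 0.8]}
[   0.533    0.178    0.25  -135.004]
```

>>> jog_arm(travel=[[0, 0, 0.001], [0, 0, 0.002], [0, 0, 0.003], [0, 0, 0.003], [0, 0, 0.003], [0, 0, 0.003], [0, 0, 0.003], [0, 0, 0.003], [0, 0, 0.003], [0, 0, 0.003]], dr=[[0, 0, 0], [0, 0, 0], [0, 0, 0], [0, 0, 0], [0, 0, 0], [0, 0, 0], [0, 0, 0], [0, 0, 0], [0, 0, 0], [0, 0, 0]], claw=[0, 0, 0, 0.8, 0.8, 0.8, 0.8, 0.8, 0.8, 0.8])

```text
time_s: 27.1
tcp_pos: [0.5334, 0.1777, 0.0971]
eef_rot: [180.0, 0.0, -135.0]
contact_force: [-0.6, -0.2, -0.9]
gripper_width: 0.0701
gripper_force: 0.0
```

>>> jog_arm(travel=[[0, 0, 0], [0, 0, 0], [0, 0, 0], [0, 0, -0.0436], [0, 0, -0.0871], [0, 0, -0.1307], [0, 0, -0.1743], [0, 0, -0.2179], [0, 0, -0.2614], [0, 0, -0.305]], dr=[[0, 0, 0], [0, 0, 0], [0, 0, 0], [0, 0, 0], [0, 0, 0], [0, 0, 0], [0, 0, 0], [0, 0, 0], [0, 0, 0], [0, 0, 0]], claw=[0.8, 0.8, 0.8, 0.8, 0.8, 0.8, 0.8, 0.8, 0.8, 0.8])

```text
time_s: 28.35
tcp_pos: [0.5333, 0.1776, 0.2503]
eef_rot: [180.0, 0.0, -135.0]
contact_force: [0.3, 0.2, -0.4]
gripper_width: 0.07
gripper_force: 0.0
```

```bash
python3 - <<'E'
from fit import *
c=cap('scene');P=cloud(c)
for m,xy in [('rod',(.53,.009)),('long',(.521,-.081)),('post in hole',(.533,.178))]:
    k=near(P,xy,.03,.082,.16); zt=np.percentile(P[k][:,2],97); q=P[k&(P[...,2]>zt-.004)]
    print(m,'top',zt,len(q),'mid',(q.min(0)+q.max(0))/2)
save(c,'s5.png',(150,100,310,220),5)
E
```

```text
rod top 0.1296650091189733 48 mid [0.5297 0.009  0.1283]
long top 0.12514964714871973 56 mid [ 0.5217 -0.0803  0.1236]
post in hole top 0.1299836667283726 35 mid [0.5316 0.1751 0.1284]
```

View pics/s5.png

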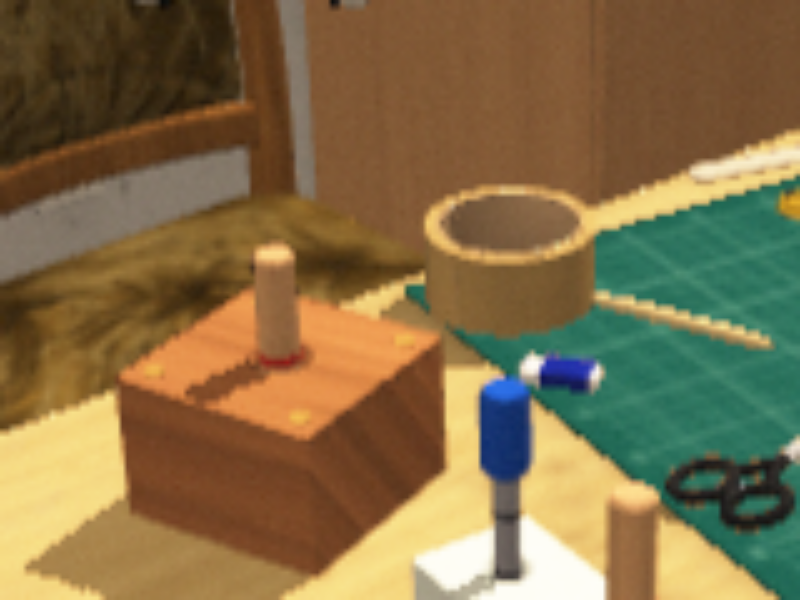

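The picture shows the post upright in the hole with its red band at the base top (282,357), and the rod back in the rack (507,470). The post's top is at z=0.130, as it should be. Handing in.

```bash
python3 -c "
from plant import r
print(r.close_job())"
```

```text
the job is handed in; nothing more can be done
None
```

Job handed in: the probe found the hole shallow (30 mm), the rod is back in its own well, and the short post stands in the hole with its red band level with the base top; the long post stayed in the rack, and no verdict came back.

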